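# Open the screw press to its stop and ease it back

## Robot

A 6-joint arm with a two-finger parallel gripper is mounted at the origin on a cart in front of the work surface, level with it; the furniture and walls round the work are solid. World frame = base frame: x ahead of the robot, y to its left, z up, the work surface at z = 0. Lengths are in m, angles in degrees, forces in N, time in s.
With the tool pointing down it reaches from about 0.4 to 0.825 m from the base axis. Payload 7 kg.
Tool frame: the origin (TCP) lies at the very end of the fingers, on their centre line; the grasp point (between the pads) lies 19 mm behind it; z points along the fingers, y is the line along which they close (so a half turn about z gives the same grasp; the last joint's range is limited). The gripper opens to 88 mm and grips with 3 to 60 N. Pads are 19 mm wide; open, the fingers measure 130 mm over their backs; the gripper's body (78 mm by 193 mm) begins 47 mm behind the grasp point.
Start: joints at [90.075, 20.546, 0.682, 0, -70.136, -16.507], TCP at [0.191, 0.647, 0.227] pointing down, gripper open.
Joint ranges: [-176.03, 176.03], [-82.01, 121.73], [-58.28, 71.71], [-173.87, 95.51], [-174.79, -0.11], [-173.66, 173.66]. Speed limits (degrees/s): [136.94, 136.94, 172.46, 180, 180, 180].

## Interface

Orientations are given as [roll, pitch, yaw] about the fixed x, y, z axes, in that order (R = Rz(yaw) Ry(pitch) Rx(roll)).
In Python, from plant import r gives the robot as it stands. The module is installed in compiled form; this text tells all that it offers.
- The arm moves only by the tool jog_arm, never from a script. Its arguments are lists of equal length, an entry for each row: "travel": the shift along the tool's x, y, z each as a share of 50 cm, from -1 to 1, a list of three; "dr": the turn, a rotation vector about the tool's x, y, z each as a share of 360 degrees, from -1 to 1, a list of three; "claw": the opening, from 0 (shut) to 1 (fully open). A call has exactly 10 rows; each row is the pose to reach, as a shift and turn from the pose commanded when the call began, along the tool's axes at that moment, turning the shorter way round; what a row does not reach only later rows make up. A row lasts 1/8 s, in which the tool goes at most 62.5 mm and 10.7 degrees, less where a joint would pass 70% of its speed; a pose out of reach is approached as far as the arm can. A call with a number of a shift or a turn outside -1 to 1 is refused whole. A call with a gripper value outside its range is refused whole. The fingers move at their own pace and stop on an object; "newtons" is the grip in N (left out, the last holds). Time passes only in rows, so rows that repeat a pose let the fingers close, or fill a call up. It gives the time, the measured TCP pose, the force, the opening and the grip force at its end, in the units of the state.
- r.get_state(): the state, without advancing time (a new reading comes with each control period).
- r.capture(name): name is "scene" or "top"; returns a dict with "pixels" (384x512x3 uint8, red, green, blue), "range_z" (384x512 float32, m along the optical axis (not along the pixel's ray), 0 where there is no reading), "fx", "fy", "cx", "cy" (pixels), "position" and "attitude" of the camera in the world. Camera axes: x right, y up, looking along -z (the intrinsics and any distortion apply to the point x, -y, -z); pixel columns grow to the right and rows downward; lengths in m; the calibration is good to about 2 mm. A picture is of the moment at which its call begins.
- r.close_job(): hands the job in; it is judged then, once.
Trained networks look in the newest picture that a camera, given by its name, has taken for a name from the list of things; names that differ only in an ending like _2 or _b are one class to them, and where a whole thing is asked for, a point or a joint stands for the part that bears it (a point fixed in the world has none). Each returns a list of dicts, best first, with "conf" (0 to 1); they miss things now and then, are a little off and sometimes report something else, mostly with a low value. They report only what shows in the picture. A call takes as long as a camera call.
- r.boxes_of(name, camera): "extent" ([left, top, right, bottom] in pixels, round what is visible of it).
- r.regions_of(name, camera): "pixels" (384x512 bool, what is visible of it) and "extent" ([left, top, right, bottom] in pixels, round what is visible of it).
- r.tip_of(name, camera): "at" ([column, row] in pixels: a listed point, or the origin of a listed thing).
The state is a dict: "time_s": time; "joints": joint angles; "qd": joint speeds; "joint_torque": joint torques, N m; "tcp_pos": TCP position; "eef_rot": TCP orientation; "contact_force": force on the tool from outside, world axes, zero at the start; "moment": the same for the moment, N m; "gripper_width": finger opening in m; "gripper_force": force on a finger pad.
Only numpy, scipy, OpenCV 4.12 (cv2) and the standard library are available. Lean on these libraries where they do the work, as an engineer would, in place of code of your own. Each camera call takes 0.05 s, during which the arm holds its last target. There are 200 camera calls.

## Task

Open the small screw press: wind its handwheel anticlockwise (seen from above) by the upright handle, so that the screw and wheel rise, until you feel the screw come up firmly against its stop, but do not force it. Then ease the wheel back about a quarter turn so that it cannot jam, and let go. Leave the tile on the bed and the things round the press where they are.

Things in the scene. Friction and masses are not known exactly. Their poses are not given: they have to be found in the camera images.
- press: Frame of a small grey cast bench press, fixed to the table: bed 130 x 160 x 22 mm, two 18 mm steel columns 58 mm either side of the middle along its y axis, crosshead 42 x 156 mm whose top is 166 mm above the table (boss and nuts to 179 mm). Origin: centre of the bed's underside, on the screw's axis; z up.
- platen: Grey square platen, 85 x 85 x 16 mm, below the crosshead, with the steel collar of the screw above it; it rises and sinks with the screw (20 mm for each turn of the wheel) but does not turn. Origin: on the screw's axis, 40 mm below the platen's underside.
- collar_top (a point): Upper face of the screw's round steel collar (33 mm across), on the axis. It rises with the screw and at the end of its travel meets the lower face of a brass stop bush (38 mm across) that hangs out of the crosshead round the screw. The bush is set to another height each time and is not measured: the stop is to be felt. It is hard: about 1 mm of screw travel lies between touch and overload.
- wheel: Grey three-spoked handwheel on the upright screw; anticlockwise from above raises it, 20 mm a turn. Rim 14 mm thick, its centre line 55 mm from the axis; hub within 10 mm of the rim's middle plane. Running friction 2.5 N at the handle; self-locking, stays where left. 0.5 to 1.9 turns from start to stop. Origin on the axis, 205 mm below the rim's middle plane; handle in its -x direction.
- hub (a point): Centre of the handwheel, on the screw's axis, in the middle plane of the rim.
- handle (a point): Middle of the black upright handle that stands on the rim, 55 mm from the axis: a round sleeve about 18 mm thick and 42 mm tall, free to spin on its pin, so that a hand holding it need not turn. This point is 31 mm above the rim's middle plane: 24 mm of it (down to the rim's top) are free below, and 21 mm of sleeve above.
- clay_tile: Terracotta tile, 70 x 60 x 12 mm, lying loose on the bed under the platen. Origin: centre of its underside. Bystander.
- slip_jar: White open plastic jar, 90 mm across, 98 mm tall, behind the press. Origin: centre of its underside. Bystander.
- masking_tape: Roll of masking tape, 104 mm across, 25 mm high, lying right of the press. Origin: centre of its underside. Bystander.
- bisque_cup: Pinkish unglazed cup, 65 mm across, 59 mm tall, behind the press. Origin: centre of its underside. Bystander.

How it is judged:
By the outcome, as a careful person would: the job done as asked, in the order asked, and still so for the second after the job is handed in, with the robot touching nothing.
It also fails if it takes over 64 s, if anything falls off the work surface, if the arm or the gripper's body presses on something with over 40 N, if the wrist force passes 120 N, or if a joint passes its speed limit or range.

## Working session

There is one attempt and no reset: what is moved stays moved. The work goes in short steps, Python scripts to look and compute and a tool call to move; the robot and the scene stay as the last step left them, time stands still between calls to the robot, and variables do not carry over. Pictures are saved under pics/ and viewed, at most 10 in all, crops included, and the job is handed in when it is done.

Besides the shell and the picture viewer there is one more tool, called after ">>>" as name(argument=value, ...), one argument or row to a line, values as JSON. jog_arm: Moves the arm, as the interface text tells. Its arguments: {"type":"object","properties":{"travel":{"type":"array"},"dr":{"type":"array"},"claw":{"type":"array"},"newtons":{"type":"number"}},"required":["travel","dr","claw"]}

```bash
mkdir -p pics
cat > h.py <<'E'
import numpy as np, cv2
from scipy.spatial.transform import Rotation as R
from plant import r
def cam2w(c,u,v,z):
    p=np.array([(u-c["cx"])/c["fx"]*z, -(v-c["cy"])/c["fy"]*z, -z])
    a=np.array(c["attitude"],float)
    M=a if a.shape==(3,3) else (R.from_euler('xyz',a,degrees=True).as_matrix() if a.size==3 else R.from_quat(a).as_matrix())
    return M@p+np.array(c["position"])
E
python3 - <<'E'
from h import *
s=r.get_state(); print({k:np.round(v,3).tolist() for k,v in s.items()})
for n in("scene","top"):
    c=r.capture(n); cv2.imwrite(f"pics/{n}0.png",c["pixels"][:,:,::-1])
    print(n,{k:c[k] for k in c if k not in("pixels","range_z")})
    for t in("hub","handle","collar_top","wheel","press","slip_jar","masking_tape","bisque_cup"):
        for d in r.tip_of(t,n)[:2]:
            u,v=d["at"]; z=c["range_z"][int(np.clip(v,0,383)),int(np.clip(u,0,511))]
            print(t,np.round(d["at"],1),round(d["conf"],2),np.round(cam2w(c,u,v,z),3))
E
```

```text
{'time_s': 0.0, 'joints': [90.076, 20.592, 0.634, -0.019, -70.138, -16.508], 'qd': [0.037, 0.053, 0.051, 0.113, -0.043, -0.068], 'joint_torque': [0.001, -58.27, 29.305, 6.998, 0.007, -0.0], 'tcp_pos': [0.191, 0.647, 0.226], 'eef_rot': [179.904, -0.01, -16.438], 'contact_force': [-0.2, 0.196, -0.048], 'moment': [0.019, -0.018, -0.051], 'gripper_force': 0.0, 'gripper_width': 0.087}
scene {'fx': 370.3018290736166, 'fy': 370.3018290736166, 'cx': 257.0490421601377, 'cy': 188.02094829329695, 'position': array([0.35372201, 0.70259769, 0.60203221]), 'attitude': array([  63.70604035,   -0.96427773, -165.47714317])}
hub [272.6 177.7] 0.76 [ 0.521 -0.122  0.216]
handle [320.2 209.3] 0.67 [ 0.407 -0.351  0.019]
handle [277.4 158. ] 0.45 [ 0.52  -0.172  0.25 ]
collar_top [273.9 218.6] 0.75 [ 0.512 -0.12   0.1  ]
collar_top [158.1 257.4] 0.68 [0.778 0.026 0.026]
press [271.4 247.1] 0.73 [ 0.51  -0.088  0.032]
slip_jar [275.5 245.1] 0.68 [ 0.501 -0.098  0.034]
slip_jar [190.6 217.5] 0.67 [ 0.775 -0.171  0.03 ]
masking_tape [322.9 207.5] 0.68 [ 0.4   -0.361  0.021]
bisque_cup [158.9 263.5] 0.88 [0.777 0.027 0.008]
top {'fx': 372.2766655731481, 'fy': 372.2766655731481, 'cx': 251.82014499982563, 'cy': 194.21226609055242, 'position': array([ 0.56199031, -0.19048485,  1.10746431]), 'attitude': array([  3.00688384,   0.11344267, -89.81691425])}
handle [247.7 228. ] 0.43 [ 0.53  -0.18   0.261]
collar_top [225.8 229.7] 0.58 [ 0.524 -0.127  0.221]
slip_jar [259.4 141.1] 0.77 [ 0.771 -0.21   0.046]
slip_jar [228.4 230.1] 0.54 [ 0.523 -0.133  0.217]
masking_tape [323.2 267. ] 0.68 [ 0.406 -0.399  0.001]
bisque_cup [186.4 136.4] 0.81 [0.793 0.009 0.001]
```

Run:
```python
import cv2,numpy as np
a=cv2.imread("pics/scene0.png")[90:290,130:360];b=cv2.imread("pics/top0.png")[120:290,140:350]
f=lambda x:cv2.resize(x,(400*1,int(x.shape[0]*400/x.shape[1])),interpolation=cv2.INTER_CUBIC)
a,b=f(a),f(b);h=max(len(a),len(b))
p=lambda x:cv2.copyMakeBorder(x,0,h-len(x),0,0,0)
cv2.imwrite("pics/m0.png",np.hstack([p(a),p(b)]))
```

```text
(no output)
```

View pics/m0.png

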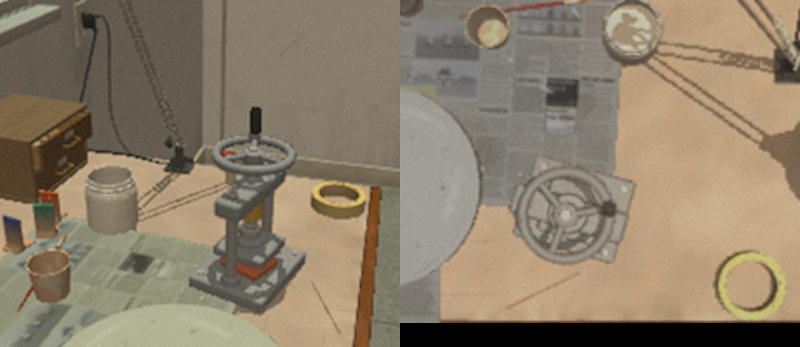

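The left view shows the press with the handle standing on the far side of the wheel (scene px ~(277,158)). The top view shows the hub at about (227,231) and the dark handle at about (248,229). The surroundings are low. Next I'll measure this more precisely.

```bash
cat > meas.py <<'E'
from h import *
from scipy.optimize import least_squares
def cloud(c):
    v,u=np.mgrid[0:384,0:512]; z=c["range_z"]
    a=R.from_euler('xyz',c["attitude"],degrees=True).as_matrix()
    P=np.stack([(u-c["cx"])/c["fx"]*z,-(v-c["cy"])/c["fy"]*z,-z],-1)@a.T+c["position"]
    P[z==0]=np.nan; return P
def meas(c,hub=(0.523,-0.127)):
    P=cloud(c); g=c["pixels"].astype(int)
    near=np.hypot(P[...,0]-hub[0],P[...,1]-hub[1])<0.09
    h=near&(g.max(-1)<70)&(P[...,2]>0.205)
    H=P[h]; 
    w=near&(P[...,2]>0.19)&(P[...,2]<0.30)&~cv2.dilate(h.astype(np.uint8),np.ones((3,3))).astype(bool)
    Q=P[w]; Q=Q[np.hypot(*(Q[:,:2]-hub).T)>0.035]
    f=least_squares(lambda p:np.hypot(Q[:,0]-p[0],Q[:,1]-p[1])-0.055,hub,loss='soft_l1',f_scale=0.004)
    return f.x,np.percentile(Q[:,2],[10,50,90]),len(H),(np.median(H,0),H[:,2].min(),H[:,2].max(),H[:,:2].min(0),H[:,:2].max(0)) if len(H) else None
E
python3 - <<'E'
from meas import *
np.set_printoptions(precision=4,suppress=True)
for n in("top","scene"):
    c=r.capture(n); print(n,meas(c))
    P=cloud(c)
    if n=="top":
        o=(P[...,2]>0.12); 
        k,l,st,ce=cv2.connectedComponentsWithStats(o.astype(np.uint8))
        for i in range(1,k):
            if st[i,4]>40: Q=P[l==i]; print("high",np.nanmin(Q,0),np.nanmax(Q,0),st[i,4])
        print("disc",P[215,150])
    else:
        # column down the press centre
        for v in range(185,250,2): print(v,c["pixels"][v,270:280:3].tolist(),P[v,274])
        cv2.imwrite("pics/s1.png",cv2.resize(c["pixels"][140:280,225:325,::-1],None,fx=4.2,fy=4.2,interpolation=cv2.INTER_CUBIC))
E
```

```text
top (array([ 0.5165, -0.1284]), array([0.2134, 0.2169, 0.22  ]), 0, None)
high [ 1.0922 -0.8862  0.12  ] [1.1428 0.4971 0.1889] 1289
high [1.0238 0.255  0.1201] [1.1089 0.499  0.174 ] 2015
high [ 0.5227 -0.6322  0.12  ] [ 1.1179 -0.2276  0.6298] 13242
high [ 1.0152 -0.1358  0.12  ] [ 1.0629 -0.0411  0.2289] 840
high [0.5487 0.4525 0.1201] [0.6417 0.4825 0.13  ] 280
high [ 0.4562 -0.2045  0.1525] [ 0.5756 -0.0497  0.266 ] 1760
disc [0.5575 0.1042 0.0366]
scene (array([ 0.5138, -0.1258]), array([0.2093, 0.215 , 0.217 ]), 122, (array([ 0.5239, -0.1773,  0.2362]), np.float64(0.2068366379636698), np.float64(0.26303431871794347), array([ 0.4583, -0.188 ]), array([ 0.5627, -0.0702])))
185 [[136, 129, 117], [116, 114, 108], [124, 124, 116], [124, 121, 112]] [ 0.5154 -0.1181  0.1987]
187 [[133, 129, 122], [136, 134, 124], [141, 138, 128], [145, 139, 132]] [ 0.5063 -0.0728  0.2157]
189 [[81, 78, 73], [88, 86, 79], [89, 87, 79], [85, 85, 79]] [ 0.5059 -0.072   0.2108]
191 [[85, 81, 75], [80, 78, 69], [80, 76, 66], [84, 81, 72]] [ 0.5051 -0.0687  0.2072]
193 [[95, 91, 85], [103, 98, 88], [101, 9
[... 1873 characters left out ...]
91, 85], [99, 97, 89], [98, 99, 87], [99, 98, 91]] [nan nan nan]
237 [[97, 97, 91], [100, 97, 87], [108, 106, 98], [113, 113, 102]] [ 0.5051 -0.0946  0.0602]
239 [[85, 83, 73], [99, 97, 87], [150, 149, 137], [158, 153, 141]] [ 0.5037 -0.0882  0.0585]
241 [[84, 80, 71], [79, 77, 70], [91, 89, 82], [117, 118, 105]] [ 0.5024 -0.0828  0.056 ]
243 [[130, 66, 39], [101, 68, 54], [74, 74, 72], [80, 79, 73]] [ 0.5024 -0.0841  0.0489]
245 [[135, 71, 38], [135, 68, 34], [128, 67, 38], [109, 71, 60]] [ 0.5049 -0.0987  0.0323]
247 [[113, 63, 41], [131, 68, 34], [133, 69, 36], [122, 64, 38]] [ 0.5032 -0.0909  0.0316]
249 [[99, 77, 68], [104, 61, 40], [125, 67, 41], [99, 58, 42]] [ 0.5011 -0.0811  0.0323]
```

View pics/s1.png

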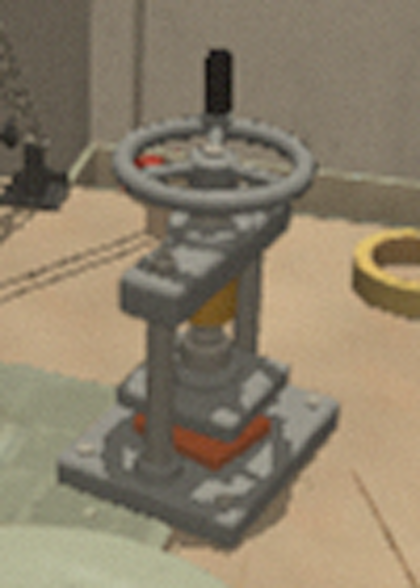

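The scene view shows the brass bush bottom at row ~217 and the collar beneath it. The apparent gap is about 10 mm, though it could be larger, so I'll recheck after a partial turn. Next I'll refine the handle position.

Run:
```python
from meas import *
np.set_printoptions(precision=4,suppress=True)
ax=np.array([.515,-.127])
for n in("top","scene"):
    c=r.capture(n);P=cloud(c);d=np.hypot(P[...,0]-ax[0],P[...,1]-ax[1])
    m=(d<.075)&(d>.035)&(P[...,2]>.228); Q=P[m]
    print(n,len(Q),np.median(Q,0),Q.min(0),Q.max(0))
    top=Q[Q[:,2]>Q[:,2].max()-.006]; print(len(top),top.mean(0), np.percentile(Q[:,0],[5,95]))
    if n=="scene":
        f=least_squares(lambda p:np.hypot(Q[:,0]-p[0],Q[:,1]-p[1])-.009,[.525,-.185],loss='soft_l1',f_scale=.003); print(f.x,np.hypot(*(f.x-ax)))
s=r.get_state(); M=R.from_euler('xyz',s["eef_rot"],degrees=True).as_matrix()
for t in([.45,.25,.32],[.525,-.181,.32]): print((M.T@(np.array(t)-s["tcp_pos"]))/.5)
```

```text
top 50 [ 0.5253 -0.1825  0.2615] [ 0.5183 -0.1893  0.2318] [ 0.5339 -0.1734  0.2649]
38 [ 0.5251 -0.1823  0.2621] [0.5185 0.533 ]
scene 92 [ 0.522  -0.1784  0.2459] [ 0.5142 -0.1851  0.228 ] [ 0.5314 -0.1727  0.263 ]
18 [ 0.5223 -0.1808  0.26  ] [0.515  0.5305]
[ 0.5234 -0.1856] 0.05916415058351975
[ 0.7218  0.6157 -0.1868]
[ 1.1096  1.4001 -0.1868]
```

>>> jog_arm(
  travel=[
    [0,0,-0.1],
    [0.72,0.616,-0.187],
    [0.72,0.616,-0.187],
    [0.72,0.616,-0.187],
    [0.72,0.616,-0.187],
    [0.72,0.616,-0.187],
    [0.72,0.616,-0.187],
    [0.72,0.616,-0.187],
    [0.72,0.616,-0.187],
    [0.72,0.616,-0.187],
  ],
  dr=[
    [0,0,0],
    [0,0,0],
    [0,0,0],
    [0,0,0],
    [0,0,0],
    [0,0,0],
    [0,0,0],
    [0,0,0],
    [0,0,0],
    [0,0,0],
  ],
  claw=[1,1,1,1,1,1,1,1,1,1],
  newtons=20,
)

```text
time_s: 2.35
tcp_pos: [0.4502, 0.2481, 0.3207]
eef_rot: [-180.0, -0.0, -16.6]
contact_force: [0.2, 0.1, -0.1]
gripper_width: 0.0877
gripper_force: 0.0
```

>>> jog_arm(
  travel=[
    [0.386,0.786,0],
    [0.386,0.786,0],
    [0.386,0.786,0],
    [0.386,0.786,0],
    [0.386,0.786,0],
    [0.386,0.786,0],
    [0.386,0.786,0],
    [0.386,0.786,0],
    [0.386,0.786,0],
    [0.386,0.786,0],
  ],
  dr=[
    [0,0,0],
    [0,0,0],
    [0,0,0],
    [0,0,0],
    [0,0,0],
    [0,0,0],
    [0,0,0],
    [0,0,0],
    [0,0,0],
    [0,0,0],
  ],
  claw=[1,1,1,1,1,1,1,1,1,1],
)

```text
time_s: 3.6
tcp_pos: [0.5232, -0.18, 0.3202]
eef_rot: [-180.0, -0.0, -16.3]
contact_force: [0.1, 0.4, -0.1]
gripper_width: 0.0879
gripper_force: 0.0
```

>>> jog_arm(
  travel=[
    [0.003,0.004,0.1],
    [0.003,0.004,0.15],
    [0.003,0.004,0.188],
    [0.003,0.004,0.188],
    [0.003,0.004,0.188],
    [0.003,0.004,0.188],
    [0.003,0.004,0.188],
    [0.003,0.004,0.188],
    [0.003,0.004,0.188],
    [0.003,0.004,0.188],
  ],
  dr=[
    [0,0,0],
    [0,0,0],
    [0,0,0],
    [0,0,0],
    [0,0,0],
    [0,0,0],
    [0,0,0],
    [0,0,0],
    [0,0,0],
    [0,0,0],
  ],
  claw=[1,1,1,0.5,0.1,0.1,0.1,0.1,0.1,0.1],
  newtons=20,
)

```text
time_s: 4.85
tcp_pos: [0.5239, -0.1838, 0.2261]
eef_rot: [180.0, 0.0, -16.4]
contact_force: [0.0, 0.9, 0.4]
gripper_width: 0.023
gripper_force: 0.0
```

Run:
```python
from h import *
s=r.get_state(); print({k:np.round(s[k],4).tolist() for k in("time_s","tcp_pos","eef_rot","contact_force","gripper_width","gripper_force","joints")})
c=r.capture("scene");cv2.imwrite("pics/s2.png",cv2.resize(c["pixels"][100:250,210:340,::-1],None,fx=4,fy=4,interpolation=cv2.INTER_CUBIC))
```

```text
{'time_s': 4.85, 'tcp_pos': [0.5239, -0.1838, 0.2261], 'eef_rot': [179.9984, 0.0043, -16.4397], 'contact_force': [0.0143, 0.8782, 0.3604], 'gripper_width': 0.023, 'gripper_force': 0.0, 'joints': [0.8768, 9.3221, -14.6502, 0.0002, -66.0323, 72.6834]}
```

View pics/s2.png

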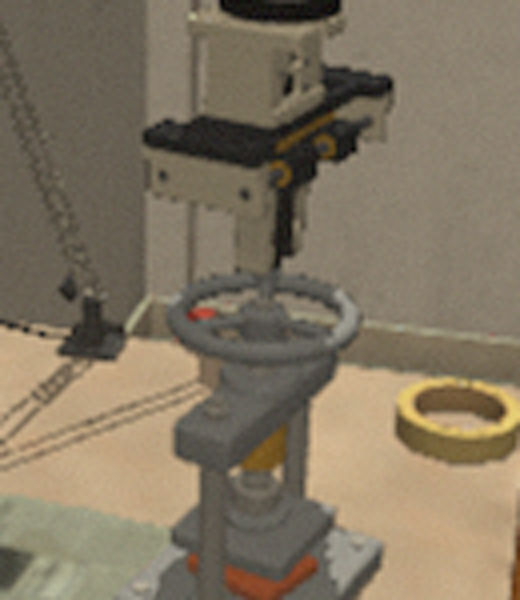

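The fingers straddle the handle above the rim (crop px ~(280,230)). The jaws are still closing.

>>> jog_arm(
  travel=[
    [0,0,0],
    [0,0,0],
    [0,0,0],
    [0,0,0],
    [0,0,0],
    [0,0,0],
    [0,0,0],
    [0,0,0],
    [0,0,0],
    [0,0,0],
  ],
  dr=[
    [0,0,0],
    [0,0,0],
    [0,0,0],
    [0,0,0],
    [0,0,0],
    [0,0,0],
    [0,0,0],
    [0,0,0],
    [0,0,0],
    [0,0,0],
  ],
  claw=[0,0,0,0,0,0,0,0,0,0],
  newtons=20,
)

```text
time_s: 6.15
tcp_pos: [0.5238, -0.184, 0.2261]
eef_rot: [180.0, 0.0, -16.4]
contact_force: [-1.1, -5.0, 0.6]
gripper_width: 0.018
gripper_force: 20.0
```

```bash
cat > arc.py <<'E'
# usage: arc.py total_from total_to rows : rows as shares for wheel turned from a to b degrees
import sys; from h import *
C=np.array([.5152,-.1275]); a,b,n=float(sys.argv[1]),float(sys.argv[2]),int(sys.argv[3])
H=np.array([.5242,-.1832]); th0=np.arctan2(*(H-C)[::-1]); rad=.0555
M=R.from_euler('xyz',[180,0,-16.44],degrees=True).as_matrix()
p=lambda t:np.r_[C+rad*np.array([np.cos(th0+np.radians(t)),np.sin(th0+np.radians(t))]),t/360*.02]
print([np.round(M.T@(p(t)-p(a))/.5,4).tolist() for t in np.linspace(a,b,n+1)[1:]])
E
python3 arc.py 0 100 10; python3 arc.py 100 160 10
python3 -c "
from h import *;s=r.get_state();print(s['tcp_pos'],s['contact_force'],s['gripper_force'],s['gripper_width'])"
```

```text
[[0.0167, -0.0099, -0.0011], [0.0313, -0.0225, -0.0022], [0.0436, -0.0374, -0.0033], [0.0531, -0.0543, -0.0044], [0.0595, -0.0725, -0.0056], [0.0627, -0.0916, -0.0067], [0.0625, -0.111, -0.0078], [0.0589, -0.13, -0.0089], [0.0521, -0.1481, -0.01], [0.0422, -0.1647, -0.0111]]
[[-0.0073, -0.0091, -0.0007], [-0.0154, -0.0173, -0.0013], [-0.0244, -0.0247, -0.002], [-0.0341, -0.0311, -0.0027], [-0.0444, -0.0365, -0.0033], [-0.0552, -0.0407, -0.004], [-0.0664, -0.0438, -0.0047], [-0.0779, -0.0457, -0.0053], [-0.0895, -0.0464, -0.006], [-0.1011, -0.0458, -0.0067]]
[ 0.523833   -0.1839593   0.22608917] [-1.07821681 -5.04023809  0.61075424] 20.00001847839485 0.018005085179456034
```

>>> jog_arm(
  travel=[
    [0.008,-0.0045,-0.0005],
    [0.0167,-0.0099,-0.0011],
    [0.0243,-0.016,-0.0016],
    [0.0313,-0.0225,-0.0022],
    [0.0377,-0.0298,-0.0028],
    [0.0436,-0.0374,-0.0033],
    [0.0436,-0.0374,-0.0033],
    [0.0436,-0.0374,-0.0033],
    [0.0436,-0.0374,-0.0033],
    [0.0436,-0.0374,-0.0033],
  ],
  dr=[
    [0,0,0],
    [0,0,0],
    [0,0,0],
    [0,0,0],
    [0,0,0],
    [0,0,0],
    [0,0,0],
    [0,0,0],
    [0,0,0],
    [0,0,0],
  ],
  claw=[0,0,0,0,0,0,0,0,0,0],
)

```text
time_s: 7.4
tcp_pos: [0.5505, -0.1716, 0.2278]
eef_rot: [-180.0, -0.0, -16.4]
contact_force: [2.2, 1.0, -0.0]
gripper_width: 0.0181
gripper_force: 20.0
```

```bash
python3 arc.py 30 100 10
```

```text
[[0.007, -0.0116, -0.0008], [0.0124, -0.024, -0.0016], [0.0164, -0.037, -0.0023], [0.0187, -0.0503, -0.0031], [0.0194, -0.0639, -0.0039], [0.0184, -0.0774, -0.0047], [0.0158, -0.0907, -0.0054], [0.0116, -0.1036, -0.0062], [0.0058, -0.1158, -0.007], [-0.0014, -0.1273, -0.0078]]
```

>>> jog_arm(
  travel=[
    [0.007,-0.0116,-0.0008],
    [0.0124,-0.024,-0.0016],
    [0.0164,-0.037,-0.0023],
    [0.0187,-0.0503,-0.0031],
    [0.0194,-0.0639,-0.0039],
    [0.0184,-0.0774,-0.0047],
    [0.0158,-0.0907,-0.0054],
    [0.0116,-0.1036,-0.0062],
    [0.0058,-0.1158,-0.007],
    [-0.0014,-0.1273,-0.0078],
  ],
  dr=[
    [0,0,0],
    [0,0,0],
    [0,0,0],
    [0,0,0],
    [0,0,0],
    [0,0,0],
    [0,0,0],
    [0,0,0],
    [0,0,0],
    [0,0,0],
  ],
  claw=[0,0,0,0,0,0,0,0,0,0],
)

```text
time_s: 8.65
tcp_pos: [0.5667, -0.1107, 0.2315]
eef_rot: [179.9, 0.1, -16.4]
contact_force: [-5.0, -5.0, 2.9]
gripper_width: 0.0182
gripper_force: 20.0
```

```bash
cat > st.py <<'E'
from h import *
s=r.get_state();C=np.array([.5152,-.1275]);d=s['tcp_pos'][:2]-C;u=d/np.hypot(*d);t=np.array([-u[1],u[0]]);f=np.array(s['contact_force'])
a0=np.degrees(np.arctan2(-.0565,.0086));a=(np.degrees(np.arctan2(d[1],d[0]))-a0)%360
print("t",round(s['time_s'],2),"pos",np.round(s['tcp_pos'],4),"ang",a.round(1),"rad",np.hypot(*d).round(4),"Frad",(f[:2]@u).round(1),"Ftan",(f[:2]@t).round(1),"Fz",f[2].round(1),"w",s['gripper_width'],s['gripper_force'])
E
python3 st.py; python3 arc.py 100 150 10
```

```text
t 8.65 pos [ 0.5667 -0.1107  0.2315] ang 99.4 rad 0.0542 Frad -6.4 Ftan -3.2 Fz 2.9 w 0.018249382919675327 20.00006974019925
[[-0.006, -0.0076, -0.0006], [-0.0126, -0.0147, -0.0011], [-0.0198, -0.0212, -0.0017], [-0.0276, -0.027, -0.0022], [-0.0358, -0.0321, -0.0028], [-0.0444, -0.0365, -0.0033], [-0.0534, -0.0401, -0.0039], [-0.0627, -0.0429, -0.0044], [-0.0721, -0.0449, -0.005], [-0.0818, -0.046, -0.0056]]
```

```bash
cat > arc.py <<'E'
# arc.py a b n : wheel angle a->b ; commanded pose held in cmd.npy, updated with --go
import sys,os; from h import *
C0=np.array([.5152,-.1275]);C=np.array([.5148,-.1295]); a,b,n=float(sys.argv[1]),float(sys.argv[2]),int(sys.argv[3])
th0=np.arctan2(-.0545,.009)
M=R.from_euler('xyz',[180,0,-16.44],degrees=True).as_matrix()
p=lambda t:np.r_[C+.055*np.array([np.cos(th0+np.radians(t)),np.sin(th0+np.radians(t))]),.2261+t/360*.02]
th1=np.arctan2(-.0557,.009)+np.radians(100)
if a==100: cur=np.r_[C0+.0555*np.array([np.cos(th1),np.sin(th1)]),.2261+100/360*.02]
else: cur=p(a)
print([np.round(M.T@(p(t)-cur)/.5,4).tolist() for t in np.linspace(a,b,n+1)[1:]])
E
python3 arc.py 100 150 10
```

```text
[[-0.0066, -0.0032, -0.0006], [-0.0132, -0.0102, -0.0011], [-0.0204, -0.0166, -0.0017], [-0.0281, -0.0223, -0.0022], [-0.0362, -0.0273, -0.0028], [-0.0448, -0.0316, -0.0033], [-0.0537, -0.0352, -0.0039], [-0.0629, -0.0379, -0.0044], [-0.0723, -0.0399, -0.005], [-0.0818, -0.041, -0.0056]]
```

>>> jog_arm(
  travel=[
    [-0.0066,-0.0032,-0.0006],
    [-0.0132,-0.0102,-0.0011],
    [-0.0204,-0.0166,-0.0017],
    [-0.0281,-0.0223,-0.0022],
    [-0.0362,-0.0273,-0.0028],
    [-0.0448,-0.0316,-0.0033],
    [-0.0537,-0.0352,-0.0039],
    [-0.0629,-0.0379,-0.0044],
    [-0.0723,-0.0399,-0.005],
    [-0.0818,-0.041,-0.0056],
  ],
  dr=[
    [0,0,0],
    [0,0,0],
    [0,0,0],
    [0,0,0],
    [0,0,0],
    [0,0,0],
    [0,0,0],
    [0,0,0],
    [0,0,0],
    [0,0,0],
  ],
  claw=[0,0,0,0,0,0,0,0,0,0],
)

```text
time_s: 9.9
tcp_pos: [0.534, -0.0789, 0.2344]
eef_rot: [-179.9, -0.0, -16.4]
contact_force: [4.2, 2.7, -2.4]
gripper_width: 0.0182
gripper_force: 20.0
```

```bash
sed -i 's/C=np.array(\[.5152,-.1275\])/C=np.array([.5148,-.1295])/' st.py; python3 st.py
python3 - <<'E'
from meas import *
c=r.capture("scene");P=cloud(c)
for v in range(209,232): print(v,c["pixels"][v,272:281:4].tolist(),P[v,276].round(4))
cv2.imwrite("pics/s3.png",cv2.resize(c["pixels"][195:245,240:310,::-1],None,fx=8,fy=8,interpolation=cv2.INTER_CUBIC))
E
```

```text
t 9.9 pos [ 0.534  -0.0789  0.2344] ang 150.6 rad 0.0541 Frad 4.1 Ftan -3.0 Fz -2.4 w 0.018167861009138735 19.99964276659739
209 [[73, 70, 62], [87, 75, 58], [109, 82, 34]] [ 0.5036 -0.0966  0.1432]
210 [[76, 74, 68], [112, 85, 40], [104, 76, 29]] [ 0.5034 -0.0965  0.1404]
211 [[76, 71, 69], [124, 90, 36], [105, 76, 34]] [ 0.5063 -0.1125  0.1282]
212 [[74, 71, 64], [122, 90, 37], [109, 78, 33]] [ 0.5063 -0.1129  0.1251]
213 [[92, 72, 49], [119, 87, 31], [104, 76, 35]] [ 0.5064 -0.1143  0.1213]
214 [[115, 83, 38], [122, 90, 37], [103, 76, 38]] [ 0.5063 -0.1144  0.1183]
215 [[123, 91, 36], [117, 88, 30], [107, 85, 50]] [ 0.5063 -0.115   0.1149]
216 [[125, 89, 39], [120, 88, 32], [125, 107, 86]] [ 0.506  -0.1143  0.1124]
217 [[112, 88, 56], [105, 83, 45], [124, 111, 93]] [ 0.5058 -0.1135  0.1098]
218 [[87, 84, 73], [88, 83, 72], [96, 86, 75]] [ 0.507  -0.121   0.1023]
219 [[99, 94, 83], [106, 100, 87], [85, 81, 68]] [ 0.5082 -0.1277  0.0952]
220 [[114, 108, 97], [118, 108, 96], [84, 83, 74]] [ 0.5073 -0.1235  0.0947]
221 [[109, 100, 86], [109, 105, 93], [90, 87, 79]] [ 0.5062 -0.1186  0.0947]
222 [[98, 92, 80], [97, 88, 78], [87, 85, 78]] [ 0.5055 -0.1154  0.0936]
223 [[93, 89, 77], [96, 91, 81], [98, 93, 86]] [ 0.5057 -0.1169  0.0896]
224 [[95, 90, 81], [92, 88, 76], [103, 102, 94]] [ 0.5061 -0.1197  0.0849]
225 [[96, 89, 78], [96, 91, 81], [105, 103, 95]] [ 0.5057 -0.1182  0.0827]
226 [[100, 98, 86], [99, 96, 92], [101, 97, 92]] [ 0.5059 -0.1203  0.0783]
227 [[105, 104, 96], [103, 100, 90], [95, 92, 83]] [ 0.5057 -0.1199  0.0754]
228 [[104, 102, 92], [109, 105, 97], [84, 81, 73]] [ 0.5048 -0.1153  0.0753]
229 [[96, 94, 87], [96, 92, 84], [95, 94, 82]] [ 0.5042 -0.1132  0.0736]
230 [[92, 91, 83], [93, 93, 84], [100, 99, 90]] [ 0.5043 -0.1142  0.0698]
231 [[99, 99, 89], [103, 99, 91], [106, 103, 95]] [ 0.5036 -0.1113  0.0686]
```

View pics/s3.png

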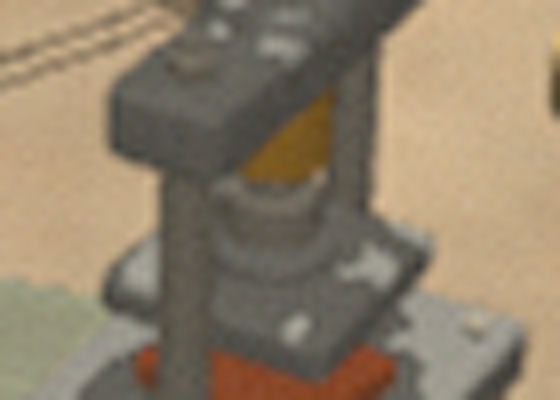

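The depth data now show the collar's flat top at z≈0.0945 and the bush bottom at z≈0.109. That leaves a gap of about 14 mm, so the stop should be near 400° total. I'll go quickly to about 330°, then step carefully.

```bash
cat > arc.py <<'E'
# arc.py a b n [first] : wheel angle a->b about the refined centre
import sys; from h import *
C=np.array([.5146,-.1288]); a,b,n=float(sys.argv[1]),float(sys.argv[2]),int(sys.argv[3])
th0=np.arctan2(-.0545,.009); M=R.from_euler('xyz',[180,0,-16.44],degrees=True).as_matrix()
p=lambda t,C=C:np.r_[C+.055*np.array([np.cos(th0+np.radians(t)),np.sin(th0+np.radians(t))]),.2261+t/360*.02]
cur=p(a,np.array([.5148,-.1295])) if a==150 else p(a)
print(b,[np.round(M.T@(p(t)-cur)/.5,4).tolist() for t in np.linspace(a,b,n+1)[1:]])
E
sed -i 's/C=np.array(\[.5148,-.1295\])/C=np.array([.5146,-.1288])/' st.py
python3 arc.py 150 250 10;python3 arc.py 250 330 10
```

```text
250.0 [[-0.02, -0.001, -0.0011], [-0.0388, 0.0026, -0.0022], [-0.0567, 0.0095, -0.0033], [-0.0732, 0.0193, -0.0044], [-0.0877, 0.0318, -0.0056], [-0.0998, 0.0467, -0.0067], [-0.1092, 0.0634, -0.0078], [-0.1155, 0.0815, -0.0089], [-0.1185, 0.1005, -0.01], [-0.1182, 0.1196, -0.0111]]
330.0 [[0.0026, 0.0151, -0.0009], [0.0073, 0.0297, -0.0018], [0.014, 0.0435, -0.0027], [0.0225, 0.0563, -0.0036], [0.0328, 0.0677, -0.0044], [0.0445, 0.0776, -0.0053], [0.0575, 0.0858, -0.0062], [0.0715, 0.0921, -0.0071], [0.0862, 0.0964, -0.008], [0.1014, 0.0986, -0.0089]]
```

>>> jog_arm(
  travel=[
    [-0.02,-0.001,-0.0011],
    [-0.0388,0.0026,-0.0022],
    [-0.0567,0.0095,-0.0033],
    [-0.0732,0.0193,-0.0044],
    [-0.0877,0.0318,-0.0056],
    [-0.0998,0.0467,-0.0067],
    [-0.1092,0.0634,-0.0078],
    [-0.1155,0.0815,-0.0089],
    [-0.1185,0.1005,-0.01],
    [-0.1182,0.1196,-0.0111],
  ],
  dr=[
    [0,0,0],
    [0,0,0],
    [0,0,0],
    [0,0,0],
    [0,0,0],
    [0,0,0],
    [0,0,0],
    [0,0,0],
    [0,0,0],
    [0,0,0],
  ],
  claw=[0,0,0,0,0,0,0,0,0,0],
)

```text
time_s: 11.2
tcp_pos: [0.4603, -0.1206, 0.24]
eef_rot: [-180.0, -0.0, -16.4]
contact_force: [5.2, 2.5, -3.6]
gripper_width: 0.0175
gripper_force: 20.0
```

```bash
python3 st.py
```

```text
t 11.2 pos [ 0.4603 -0.1206  0.24  ] ang 252.8 rad 0.0549 Frad -4.8 Ftan -3.2 Fz -3.6 w 0.017521511928650223 19.999857268503547
```

>>> jog_arm(
  travel=[
    [0.0026,0.0151,-0.0009],
    [0.0073,0.0297,-0.0018],
    [0.014,0.0435,-0.0027],
    [0.0225,0.0563,-0.0036],
    [0.0328,0.0677,-0.0044],
    [0.0445,0.0776,-0.0053],
    [0.0575,0.0858,-0.0062],
    [0.0715,0.0921,-0.0071],
    [0.0862,0.0964,-0.008],
    [0.1014,0.0986,-0.0089],
  ],
  dr=[
    [0,0,0],
    [0,0,0],
    [0,0,0],
    [0,0,0],
    [0,0,0],
    [0,0,0],
    [0,0,0],
    [0,0,0],
    [0,0,0],
    [0,0,0],
  ],
  claw=[0,0,0,0,0,0,0,0,0,0],
)

```text
time_s: 12.45
tcp_pos: [0.4945, -0.1817, 0.2442]
eef_rot: [-180.0, 0.1, -16.4]
contact_force: [-0.3, 7.0, 1.3]
gripper_width: 0.0184
gripper_force: 20.0
```

```bash
python3 st.py;  python3 - <<'E'
from meas import *
c=r.capture("scene");P=cloud(c)
for v in range(212,226): print(v,P[v,274].round(4),P[v,277].round(4),P[v,279].round(4))
E
for a in 330 342 354 366 378 390 402; do python3 arc.py $a $((a+12)) 5; done
```

```text
t 12.45 pos [ 0.4945 -0.1817  0.2442] ang 330.6 rad 0.0566 Frad -6.5 Ftan -2.8 Fz 1.3 w 0.01840048535290001 20.00017519148514
212 [ 0.5066 -0.0876  0.139 ] [ 0.5042 -0.1159  0.1237] [ 0.4998 -0.1208  0.1217]
213 [ 0.5116 -0.1138  0.1207] [ 0.5038 -0.1145  0.1216] [ 0.4999 -0.122   0.118 ]
214 [ 0.5117 -0.1149  0.1171] [ 0.5034 -0.1129  0.1196] [ 0.4995 -0.1206  0.1159]
215 [ 0.5109 -0.1117  0.116 ] [ 0.5036 -0.1148  0.1155] [ 0.4991 -0.1191  0.1138]
216 [ 0.5107 -0.1109  0.1135] [ 0.5035 -0.1147  0.1126] [ 0.4988 -0.118   0.1114]
217 [ 0.5105 -0.1105  0.1108] [ 0.5038 -0.1171  0.1082] [ 0.4994 -0.1219  0.1061]
218 [ 0.5109 -0.1135  0.106 ] [ 0.5042 -0.1201  0.1033] [ 0.4998 -0.1252  0.1011]
219 [ 0.5113 -0.1159  0.1015] [ 0.5041 -0.1204  0.1001] [ 0.4996 -0.125   0.0982]
220 [ 0.5113 -0.1165  0.0981] [ 0.5037 -0.1189  0.098 ] [ 0.4989 -0.1215  0.0973]
221 [ 0.5112 -0.1166  0.095 ] [ 0.5036 -0.1189  0.095 ] [ 0.4993 -0.1248  0.0922]
222 [ 0.5114 -0.1183  0.0909] [ 0.503  -0.1159  0.0938] [ 0.5005 -0.1321  0.0847]
223 [ 0.5111 -0.1173  0.0885] [ 0.5044 -0.1246  0.0853] [ 0.4999 -0.1297
[... 489 characters left out ...]
.0003], [0.0085, -0.0035, -0.0005], [0.0127, -0.0055, -0.0008], [0.0167, -0.0077, -0.0011], [0.0207, -0.01, -0.0013]]
378.0 [[0.0039, -0.0025, -0.0003], [0.0076, -0.0052, -0.0005], [0.0113, -0.008, -0.0008], [0.0148, -0.011, -0.0011], [0.0182, -0.0141, -0.0013]]
390.0 [[0.0033, -0.0033, -0.0003], [0.0064, -0.0067, -0.0005], [0.0093, -0.0102, -0.0008], [0.0122, -0.0138, -0.0011], [0.0148, -0.0176, -0.0013]]
402.0 [[0.0025, -0.0039, -0.0003], [0.0049, -0.0078, -0.0005], [0.007, -0.0119, -0.0008], [0.009, -0.016, -0.0011], [0.0109, -0.0203, -0.0013]]
414.0 [[0.0016, -0.0043, -0.0003], [0.0031, -0.0087, -0.0005], [0.0044, -0.0131, -0.0008], [0.0055, -0.0176, -0.0011], [0.0064, -0.0221, -0.0013]]
```

>>> jog_arm(
  travel=[
    [0.0046,0.0002,-0.0003],
    [0.0092,0.0003,-0.0005],
    [0.0138,0.0001,-0.0008],
    [0.0184,-0.0002,-0.0011],
    [0.023,-0.0007,-0.0013],
    [0.023,-0.0007,-0.0013],
    [0.023,-0.0007,-0.0013],
    [0.023,-0.0007,-0.0013],
    [0.023,-0.0007,-0.0013],
    [0.023,-0.0007,-0.0013],
  ],
  dr=[
    [0,0,0],
    [0,0,0],
    [0,0,0],
    [0,0,0],
    [0,0,0],
    [0,0,0],
    [0,0,0],
    [0,0,0],
    [0,0,0],
    [0,0,0],
  ],
  claw=[0,0,0,0,0,0,0,0,0,0],
)

```text
time_s: 13.75
tcp_pos: [0.5053, -0.1846, 0.2449]
eef_rot: [180.0, 0.1, -16.4]
contact_force: [-1.1, 5.7, 1.6]
gripper_width: 0.0182
gripper_force: 20.0
```

>>> jog_arm(
  travel=[
    [0.0046,-0.0007,-0.0003],
    [0.0091,-0.0016,-0.0005],
    [0.0135,-0.0027,-0.0008],
    [0.018,-0.004,-0.0011],
    [0.0223,-0.0055,-0.0013],
    [0.0223,-0.0055,-0.0013],
    [0.0223,-0.0055,-0.0013],
    [0.0223,-0.0055,-0.0013],
    [0.0223,-0.0055,-0.0013],
    [0.0223,-0.0055,-0.0013],
  ],
  dr=[
    [0,0,0],
    [0,0,0],
    [0,0,0],
    [0,0,0],
    [0,0,0],
    [0,0,0],
    [0,0,0],
    [0,0,0],
    [0,0,0],
    [0,0,0],
  ],
  claw=[0,0,0,0,0,0,0,0,0,0],
)

```text
time_s: 15.0
tcp_pos: [0.5164, -0.1854, 0.2455]
eef_rot: [180.0, 0.2, -16.4]
contact_force: [-2.5, 4.8, 1.7]
gripper_width: 0.0178
gripper_force: 20.0
```

```bash
python3 st.py
```

```text
t 15.0 pos [ 0.5164 -0.1854  0.2455] ang 353.2 rad 0.0566 Frad -4.9 Ftan -2.3 Fz 1.7 w 0.017758262860465644 20.000159972740903
```

>>> jog_arm(
  travel=[
    [0.0043,-0.0017,-0.0003],
    [0.0085,-0.0035,-0.0005],
    [0.0127,-0.0055,-0.0008],
    [0.0167,-0.0077,-0.0011],
    [0.0207,-0.01,-0.0013],
    [0.0207,-0.01,-0.0013],
    [0.0207,-0.01,-0.0013],
    [0.0207,-0.01,-0.0013],
    [0.0207,-0.01,-0.0013],
    [0.0207,-0.01,-0.0013],
  ],
  dr=[
    [0,0,0],
    [0,0,0],
    [0,0,0],
    [0,0,0],
    [0,0,0],
    [0,0,0],
    [0,0,0],
    [0,0,0],
    [0,0,0],
    [0,0,0],
  ],
  claw=[0,0,0,0,0,0,0,0,0,0],
)

```text
time_s: 16.25
tcp_pos: [0.5255, -0.1843, 0.2458]
eef_rot: [179.8, 0.4, -16.5]
contact_force: [-8.9, 2.6, 3.7]
gripper_width: 0.0183
gripper_force: 20.0
```

```bash
python3 st.py
```

```text
t 16.25 pos [ 0.5255 -0.1843  0.2458] ang 2.4 rad 0.0565 Frad -4.2 Ftan -8.2 Fz 3.7 w 0.018277431294598422 20.000321664902003
```

Tangential force has risen from about 2.5 N to 8.2 N, so the stop is touching. I'll make a small further step to confirm.

```bash
python3 arc.py 366 371 2;python3 arc.py 371 375 2
```

```text
371.0 [[0.004, -0.0026, -0.0003], [0.0079, -0.0054, -0.0006]]
375.0 [[0.003, -0.0024, -0.0002], [0.006, -0.0048, -0.0004]]
```

>>> jog_arm(
  travel=[
    [0.004,-0.0026,-0.0003],
    [0.0079,-0.0054,-0.0006],
    [0.0079,-0.0054,-0.0006],
    [0.0079,-0.0054,-0.0006],
    [0.0079,-0.0054,-0.0006],
    [0.0079,-0.0054,-0.0006],
    [0.0079,-0.0054,-0.0006],
    [0.0079,-0.0054,-0.0006],
    [0.0079,-0.0054,-0.0006],
    [0.0079,-0.0054,-0.0006],
  ],
  dr=[
    [0,0,0],
    [0,0,0],
    [0,0,0],
    [0,0,0],
    [0,0,0],
    [0,0,0],
    [0,0,0],
    [0,0,0],
    [0,0,0],
    [0,0,0],
  ],
  claw=[0,0,0,0,0,0,0,0,0,0],
)

```text
time_s: 17.5
tcp_pos: [0.529, -0.1834, 0.246]
eef_rot: [179.8, 0.5, -16.5]
contact_force: [-11.0, -0.8, 4.5]
gripper_width: 0.0181
gripper_force: 20.0
```

```bash
python3 st.py
```

```text
t 17.5 pos [ 0.529  -0.1834  0.246 ] ang 6.1 rad 0.0565 Frad -2.1 Ftan -10.9 Fz 4.5 w 0.018117579774216904 20.00040858917373
```

>>> jog_arm(
  travel=[
    [0.0015,-0.0012,-0.0001],
    [0.003,-0.0024,-0.0002],
    [0.003,-0.0024,-0.0002],
    [0.003,-0.0024,-0.0002],
    [0.003,-0.0024,-0.0002],
    [0.003,-0.0024,-0.0002],
    [0.003,-0.0024,-0.0002],
    [0.003,-0.0024,-0.0002],
    [0.003,-0.0024,-0.0002],
    [0.003,-0.0024,-0.0002],
  ],
  dr=[
    [0,0,0],
    [0,0,0],
    [0,0,0],
    [0,0,0],
    [0,0,0],
    [0,0,0],
    [0,0,0],
    [0,0,0],
    [0,0,0],
    [0,0,0],
  ],
  claw=[0,0,0,0,0,0,0,0,0,0],
)

```text
time_s: 18.75
tcp_pos: [0.5301, -0.1831, 0.246]
eef_rot: [179.7, 0.6, -16.5]
contact_force: [-13.6, -1.7, 3.2]
gripper_width: 0.018
gripper_force: 20.0
```

```bash
python3 st.py; python3 arc.py 373 313 10; python3 arc.py 313 273 10;  python3 - <<'E'
from h import *
c=r.capture("scene");cv2.imwrite("pics/s4.png",np.hstack([cv2.resize(c["pixels"][195:245,240:310,::-1],(560,400),interpolation=cv2.INTER_CUBIC),cv2.resize(c["pixels"][130:200,255:295,::-1],(228,400),interpolation=cv2.INTER_CUBIC)]))
E
```

```text
t 18.75 pos [ 0.5301 -0.1831  0.246 ] ang 7.3 rad 0.0564 Frad -2.1 Ftan -13.5 Fz 3.2 w 0.01798689533148908 20.00044652961833
313.0 [[-0.0093, 0.0067, 0.0007], [-0.0193, 0.0125, 0.0013], [-0.0299, 0.0171, 0.002], [-0.0408, 0.0206, 0.0027], [-0.0521, 0.023, 0.0033], [-0.0635, 0.0242, 0.004], [-0.0751, 0.0241, 0.0047], [-0.0865, 0.0229, 0.0053], [-0.0978, 0.0205, 0.006], [-0.1087, 0.0169, 0.0067]]
273.0 [[-0.0071, -0.003, 0.0004], [-0.0139, -0.0065, 0.0009], [-0.0205, -0.0105, 0.0013], [-0.0267, -0.0149, 0.0018], [-0.0327, -0.0198, 0.0022], [-0.0383, -0.025, 0.0027], [-0.0435, -0.0307, 0.0031], [-0.0483, -0.0366, 0.0036], [-0.0527, -0.043, 0.004], [-0.0566, -0.0495, 0.0044]]
```

View pics/s4.png

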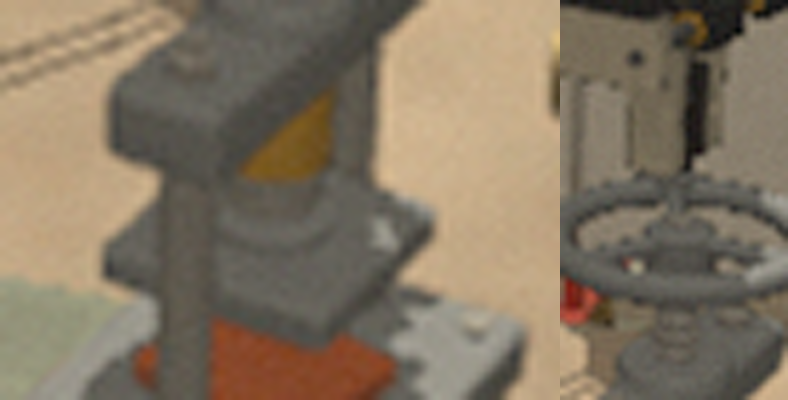

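The collar is now up against the brass bush with no gap at crop px (285,180). The force is 13.5 N, so it is firm. Now I'll ease back about a quarter turn.

>>> jog_arm(
  travel=[
    [-0.0093,0.0067,0.0007],
    [-0.0193,0.0125,0.0013],
    [-0.0299,0.0171,0.002],
    [-0.0408,0.0206,0.0027],
    [-0.0521,0.023,0.0033],
    [-0.0635,0.0242,0.004],
    [-0.0751,0.0241,0.0047],
    [-0.0865,0.0229,0.0053],
    [-0.0978,0.0205,0.006],
    [-0.1087,0.0169,0.0067],
  ],
  dr=[
    [0,0,0],
    [0,0,0],
    [0,0,0],
    [0,0,0],
    [0,0,0],
    [0,0,0],
    [0,0,0],
    [0,0,0],
    [0,0,0],
    [0,0,0],
  ],
  claw=[0,0,0,0,0,0,0,0,0,0],
)

```text
time_s: 20.05
tcp_pos: [0.4808, -0.1737, 0.2434]
eef_rot: [180.0, -0.0, -16.4]
contact_force: [4.8, 3.3, -4.2]
gripper_width: 0.0179
gripper_force: 20.0
```

>>> jog_arm(
  travel=[
    [-0.0071,-0.003,0.0004],
    [-0.0139,-0.0065,0.0009],
    [-0.0205,-0.0105,0.0013],
    [-0.0267,-0.0149,0.0018],
    [-0.0327,-0.0198,0.0022],
    [-0.0383,-0.025,0.0027],
    [-0.0435,-0.0307,0.0031],
    [-0.0483,-0.0366,0.0036],
    [-0.0527,-0.043,0.004],
    [-0.0566,-0.0495,0.0044],
  ],
  dr=[
    [0,0,0],
    [0,0,0],
    [0,0,0],
    [0,0,0],
    [0,0,0],
    [0,0,0],
    [0,0,0],
    [0,0,0],
    [0,0,0],
    [0,0,0],
  ],
  claw=[0,0,0,0,0,0,0,0,0,0],
)

```text
time_s: 21.3
tcp_pos: [0.4608, -0.1425, 0.2413]
eef_rot: [179.9, -0.0, -16.4]
contact_force: [3.7, -0.6, -4.9]
gripper_width: 0.0183
gripper_force: 20.0
```

```bash
python3 st.py
```

```text
t 21.3 pos [ 0.4608 -0.1425  0.2413] ang 275.7 rad 0.0555 Frad -3.4 Ftan 1.5 Fz -4.9 w 0.018323458355888687 19.99946323831864
```

>>> jog_arm(
  travel=[
    [0,0,0],
    [0,0,0],
    [0,0,0],
    [0,0,0],
    [0,0,0],
    [0,0,0],
    [0,0,0],
    [0,0,0],
    [0,0,0],
    [0,0,0],
  ],
  dr=[
    [0,0,0],
    [0,0,0],
    [0,0,0],
    [0,0,0],
    [0,0,0],
    [0,0,0],
    [0,0,0],
    [0,0,0],
    [0,0,0],
    [0,0,0],
  ],
  claw=[0.6,0.6,0.6,0.6,0.6,0.6,0.6,0.6,0.6,0.6],
)

```text
time_s: 22.55
tcp_pos: [0.4607, -0.1421, 0.2412]
eef_rot: [-180.0, 0.0, -16.4]
contact_force: [-0.7, -0.6, -0.2]
gripper_width: 0.0528
gripper_force: 0.0
```

>>> jog_arm(
  travel=[
    [0,0,-0.05],
    [0,0,-0.12],
    [0,0,-0.2],
    [0,0,-0.24],
    [0,0,-0.24],
    [0,0,-0.24],
    [0,0,-0.24],
    [0,0,-0.24],
    [0,0,-0.24],
    [0,0,-0.24],
  ],
  dr=[
    [0,0,0],
    [0,0,0],
    [0,0,0],
    [0,0,0],
    [0,0,0],
    [0,0,0],
    [0,0,0],
    [0,0,0],
    [0,0,0],
    [0,0,0],
  ],
  claw=[0.6,0.6,0.6,0.6,0.6,0.6,0.6,0.6,0.6,0.6],
)

```text
time_s: 23.8
tcp_pos: [0.4607, -0.1421, 0.3611]
eef_rot: [180.0, 0.0, -16.4]
contact_force: [-0.6, -0.3, -0.0]
gripper_width: 0.0528
gripper_force: 0.0
```

```bash
python3 st.py
python3 - <<'E'
from h import *
a=r.capture("scene")["pixels"][90:290,130:360,::-1];b=r.capture("top")["pixels"][120:290,140:350,::-1]
f=lambda x:cv2.resize(x,(400,int(x.shape[0]*400/x.shape[1])),interpolation=cv2.INTER_CUBIC)
a,b=f(a),f(b);h=max(len(a),len(b));p=lambda x:cv2.copyMakeBorder(x,0,h-len(x),0,0,0)
cv2.imwrite("pics/m5.png",np.hstack([p(a),p(b)]))
E
```

```text
t 23.8 pos [ 0.4607 -0.1421  0.3611] ang 275.2 rad 0.0555 Frad 0.7 Ftan 0.2 Fz -0.0 w 0.05283509419548198 0.0
```

View pics/m5.png

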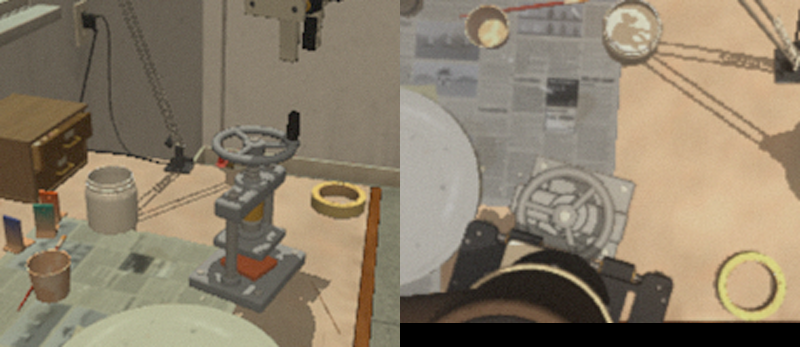

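The wheel has risen and been eased back a quarter turn. The handle is free at crop px (293,125), the gripper is clear above it, and the jar, cup, tape and tile have not moved.

```bash
python3 -c "
from h import *;print(r.close_job())"
```

```text
the job is handed in; nothing more can be done
None
```

I wound the press up to its stop at about one turn (13.5 N felt at the handle), eased the wheel back about a quarter turn and let go, and handed the job in; the tile, jar, cup and tape are where they were.

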